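Lift the lunch pot out of the insulated carrier

TASK

The hot lunch pot stands at the bottom of the insulated carrier with its wire bail folded down. Take the lifting hook from the utensil stand, raise the bail upright with it while the pot still stands in the carrier, then lift the pot out by the bail and set it down upright, wholly on the round wooden trivet, without dropping it or touching it with the gripper. Hang the hook back in its slot of the stand, and leave the other things on the table where they are.

Things in the scene. Friction and masses are not known exactly. Their poses are not given: they have to be found in the camera images.
- carrier: Fixed upright steel insulated food carrier, its lid off: a round tube 152 mm outside diameter, 160 mm tall, walls 24 mm thick, so the open well is 104 mm wide; its inner floor is 12 mm above the table. Origin: centre of its underside on the table, z up. Too narrow for a gripper to reach the pot.
- pot: Loose round aluminium pot with closed flat lid, 0.25 to 0.45 kg, at the start on the carrier's inner floor: 75 mm diameter, lid top at z = 45 mm. Two ears, 13 mm wide, at y = +38 and -38 mm rise to z = 63 mm and carry the bail; its pivot line runs along y at z = 57 mm. Origin: centre of underside; z up; the bail starts folded over the +x side.
- bail (a joint): Angle of the pot's bail (4 mm wire, low arch 81 mm wide, 33 mm high above its pivots). 0: folded on its stops, crown over the pot's +x side and 20 degrees above level (31 mm from the pot's axis, 23 mm above the lid); 1.22 rad: upright over the pot's axis; 2.44: folded to -x. Starts at 0 to 0.3. Light friction (about 0.3 N at the crown) holds it where it is left.
- bail_crown (a point): Centre of the bail's wire at the middle of its crown, where a small upward kink seats a hook. It moves on an arc of radius 33 mm about the pivot line; 90 mm above the pot's underside when upright.
- hook: Loose 75 g lifting hook: flat wooden handle, collar, 5 mm steel shank, open J at the foot. Origin: on the shank axis at the collar's underside; z up. Handle 26 mm along x, 14 mm along y (grip across y), z = 5 to 62 mm. Collar 24 mm diameter, z = 0 to 5. The J points to +x and opens upward: lowest point z = -83, its tip 16 mm out (outer side 18.5 mm), tip top z = -69, 11 mm clear inside.
- hook_bowl (a point): Where a hooked 4 mm wire's centre lies in the J: 7.5 mm along +x of the hook's shank axis and 76 mm below its origin. The tip's top is 7 mm above this point, the J's lowest point 7 mm below it.
- hook_grip (a point): Middle of the hook's wooden handle, 34 mm above its origin on the shank axis: the place to grip.
- stand: Fixed utensil stand: wooden base 130 (x) by 190 (y) by 12 mm, a post at the +x side, and a 150 mm wide, 5 mm thick steel plate, top at z = 115 mm, with two slots along x, 12 mm wide, open to -x. Utensils hang by their collars, shank in the slot; draw them out to the stand's -x. Origin: on the table, midway under the two hanging places (y = +42 and -42 mm).
- slot_left (a point): Hanging place in the slot on the stand's +y side, on the plate's top face: a hung utensil's origin lies here. The slot ends 6 mm beyond it and opens 26 mm before it (stand's -x).
- slot_right (a point): The same for the slot on the stand's -y side.
- turner: Bystander: a turner with the same handle and collar as the hook but a flat 50 by 55 mm blade at the foot, hanging in the other slot. Origin as for the hook.
- trivet: Fixed round wooden trivet, 140 mm diameter, 12 mm thick, flat top. Origin: centre of its underside.
- mug: Bystander: mug, 80 mm diameter, 85 mm tall. Origin: centre of its underside.
- bottle: Bystander: clear water bottle, 64 mm diameter, 200 mm tall. Origin: centre of its underside.
- tier_bowl: Bystander: aluminium bowl, 94 mm diameter, 45 mm tall. Origin: centre of its underside.
- carrier_lid: Bystander: the carrier's black lid, 152 mm diameter, 52 mm tall. Origin: centre of its underside.
- stake1: Bystander: pointed wooden marker stake, 140 x 22 x 12 mm, lying flat. Origin: centre of its underside.
- stake2: Bystander: as stake1.
- stake3: Bystander: as stake1.
- spoon: Bystander: spoon lying on the table.
There are look-alikes about, which are no part of the job. Leave any green look-alike of the stand alone.

How it is judged:
On the way, in this order (a step that is already met when the one before it is completed fails the run):
1. the bail is raised upright while the pot still stands in the carrier (value of joint bail between 0.95 and 1.6 rad and z of pot in the frame of carrier below 0.05 m and contact force between hook and pot above 0.02 N), for 0.1 s.
2. the pot hangs by its bail from the hook, its underside above the carrier's rim (z of pot in the frame of carrier above 0.16 m and contact force between hook and pot above 1 N and value of joint bail above 0.7 rad), for 0.2 s.
3. the pot stands on the trivet (horizontal distance between pot and trivet below 0.035 m and contact force between pot and trivet above 1 N and angle between pot's own z axis and vertical below 0.1 rad), for 0.2 s.
At the end, for the whole second after the job is handed in: The pot stands upright (within 6 degrees), at rest, with its whole base on the trivet (axes within 35 mm); the hook hangs released and at rest by its collar in its slot of the stand (origin within 14 mm of the hanging place, within 11 degrees of upright), clear of the pot (all of step 3 and linear speed of pot below 0.02 m/s and (distance between hook and slot_left below 0.014 m or distance between hook and slot_right below 0.014 m) and angle between hook's own z axis and vertical below 0.2 rad and linear speed of hook below 0.03 m/s and contact force between hook and stand above 0.2 N and contact force between hook and pot below 0.05 N); the robot touches nothing.
It fails at once if the gripper touches the hot pot (contact force between the fingers and pot above 0.5 N).
It fails at once if the pot is tipped over more than 40 degrees (angle between pot's own z axis and vertical above 0.7 rad).
It fails at once if the pot is dropped (linear speed of pot above 0.6 m/s and contact force between hook and pot below 0.05 N).
It fails at once if another thing on the table or in the stand is moved by more than 30 mm (distance of any of turner, mug, bottle, tier_bowl, carrier_lid, stake1, stake2, stake3, spoon from where it was at the start of the episode above 0.03 m).
It also fails if it takes over 72 s, if anything falls off the work surface, if the arm or the gripper's body presses on something with over 40 N, if the wrist force passes 120 N, or if a joint passes its speed limit or range.

ROBOT

A 7-joint arm with a two-finger parallel gripper is mounted at the origin on the work surface. World frame = base frame: x ahead of the robot, y to its left, z up, the work surface at z = 0. Lengths are in m, angles in rad, forces in N, time in s.
With the tool pointing down it reaches from about 0.35 to 0.9 m from the base axis. Payload 8.1 kg.
Tool frame: the origin (TCP) lies between the finger pads; the fingertips stand 25 mm ahead of it and the grasp point (between the pads) lies 6 mm ahead of it (manip.tcp_to_tips is the distance from the TCP to the fingertips, in m); y points along the fingers, x is the direction in which the jaws open and shut, and the axes are right-handed (so a half turn about y gives the same grasp; the last joint's range is limited). The gripper opens to 85 mm and grips with 20 to 120 N. Pads are 22 mm wide; open, the fingers measure 114 mm over their backs; the gripper's body (76 mm by 85 mm) begins 54 mm behind the grasp point. The pads swing forward as they close: fully open they stand 13 mm farther back than shut.
Start: joints at [-1.427, 0.434, 0.025, 1.573, -0.012, 1.134, -0.075], TCP at [0.153, 0.606, 0.234] pointing down, gripper open.
Joint ranges: [-2.62, 2.62], [-0.44, 2.09], [-1.27, 1.32], [0.08, 2.57], [-1.32, 4.46], [0.12, 2], [-2.74, 2.74]. Speed limits (rad/s): [2.22, 2.22, 3.01, 3.01, 3.14, 3.14, 3.14].

INTERFACE

Orientations are given as a rotation vector (axis times angle).
In Python, from workcell import manip gives the robot as it stands.
- The arm moves only by the tool drive_tool, never from a script. Its argument "targets" is a list of rows, each a list of 7 numbers: the shift along the tool's x, y, z in mm, then the turn, a rotation vector about the tool's x, y, z in degrees, then the opening, from 0 (shut) to 1 (fully open). A call has 1 to 20 rows; each row shifts and turns the commanded pose from where the row before left it, along the tool's axes as they then stand; what a row does not reach is not made up. A row lasts 1/8 s, in which the tool goes at most 62.5 mm and 10.7 degrees, less where a joint would pass 70% of its speed; a pose out of reach is approached as far as the arm can. A call is refused whole if a number of a shift passes 62.5 or a number of a turn 10.7, either way. A call with a gripper value outside its range is refused whole. The fingers move at their own pace and stop on an object; the grip force is fixed at half the most. Time passes only in rows, so rows that do not move let the fingers close. It gives the time, the measured TCP pose, the force and the opening at its end, in the units of the state.
- manip.read_state(): the state, without advancing time (a new reading comes with each control period).
- manip.grab_frame(name): name is "scene" or "top" or "wrist"; returns the picture (480x640x3 uint8, red, green, blue); there is no depth.
- manip.calibration(name): a dict with "fx", "fy", "cx", "cy" (pixels), "k1" (the pictures are not rectified: a ray, as slopes to the right and down, at radius r is drawn at 1 + k1 r^2 times it, then the intrinsics apply), "eye" and "attitude" of the camera in the world; the wrist camera has in their place "mount" (4x4, takes a point from camera to tool coordinates, whose origin is the TCP and whose axes are the tool frame's). Camera axes: x right, y up, looking along -z (the intrinsics and any distortion apply to the point x, -y, -z); pixel columns grow to the right and rows downward; lengths in m; the calibration is good to about 2 mm. A picture is of the moment at which its call begins: read the wrist's pose just before it. calibration takes no time and is no camera call.
- manip.finish_job(): hands the job in, once; it reports no verdict.
The state is a dict: "time_s": time; "qpos": joint angles; "joint_velocities": joint speeds; "joint_torque": joint torques, N m; "tcp_pos": TCP position; "ee_rot": TCP orientation; "wrist_force": force on the tool from outside, world axes, zero at the start; "torque": the same for the moment, N m; "gripper_width": finger opening in m.
Only numpy, scipy, OpenCV 4.12 (cv2) and the standard library are available. Lean on these libraries where they do the work, as an engineer would, in place of code of your own. Each camera call takes 0.05 s, during which the arm holds its last target.

## Working session

There is one attempt and no reset: what is moved stays moved. The work goes in short steps, Python scripts to look and compute and a tool call to move; the robot and the scene stay as the last step left them, time stands still between calls to the robot, and variables do not carry over. Pictures are saved under pics/ and viewed, and the job is handed in when it is done.

Besides the shell and the picture viewer there is one more tool, called after "Call:" as name([rows], argument=value, ...), one row to a line, values as JSON. drive_tool: Moves the arm, as the interface text tells. Its arguments: {"type":"object","properties":{"targets":{"type":"array"}},"required":["targets"]}

```bash
ls; mkdir -p pics; python3 - <<'E'
from workcell import manip
import cv2
s=manip.read_state();print(s)
print(manip.tcp_to_tips)
for n in("scene","top","wrist"):
    im=manip.grab_frame(n);cv2.imwrite(f"pics/{n}0.png",im[:,:,::-1]);print(n,manip.calibration(n))
E
```

```text
pics
{'time_s': 0.0, 'qpos': array([-1.4265945 ,  0.43520958,  0.02494979,  1.57411011, -0.01161301,
        1.13400182, -0.07510893]), 'joint_velocities': array([-0.00110544,  0.00027424,  0.00027341, -0.00113317, -0.00104835,
        0.00026531,  0.00068764]), 'joint_torque': array([-1.47641017e-04, -6.70459914e+01,  1.02460150e+00, -3.16221428e+01,
        1.54376705e-02,  1.24746154e-02,  3.80075687e-05]), 'tcp_pos': array([0.15260338, 0.6055563 , 0.23272899]), 'ee_rot': array([-1.31701344, -1.02462458,  1.026578  ]), 'wrist_force': array([-0.77887247,  0.68995406,  0.11619724]), 'torque': array([-0.04531195,  0.03225109,  0.04375213]), 'gripper_width': 0.08537095027882903}
0.025
scene {'fx': 600.8463641507134, 'fy': 600.8463641507134, 'cx': 308.9887963111983, 'cy': 251.08076144748998, 'k1': 0.01915669245531551, 'eye': array([ 0.817648  , -0.61145077,  1.12960979]), 'attitude': array([0.5549661 , 0.13831498, 0.4354727 ])}
top {'fx': 502.19520101175686, 'fy': 502.19520101175686, 'cx': 318.7656642882908, 'cy': 233.2928706671578, 'k1': 0.03952890648204008, 'eye': array([ 0.31811552, -0.06521984,  1.12849114]), 'attitude': array([ 0.15984823, -0.14171747, -1.55917339])}
wrist {'fx': 424.63783711808736, 'fy': 424.63783711808736, 'cx': 327.7142370411719, 'cy': 237.87094099131312, 'k1': 0.02242043410360837, 'mount': array([[ 9.99999861e-01,  2.89226787e-04,  4.41785628e-04,
         5.81975476e-04],
       [ 3.50258610e-04,  2.62774655e-01, -9.64857170e-01,
        -1.39897251e-01],
       [-3.95152606e-04,  9.64857190e-01,  2.62774517e-01,
         6.71745075e-02],
       [ 0.00000000e+00,  0.00000000e+00,  0.00000000e+00,
         1.00000000e+00]])}
```

View pics/scene0.png

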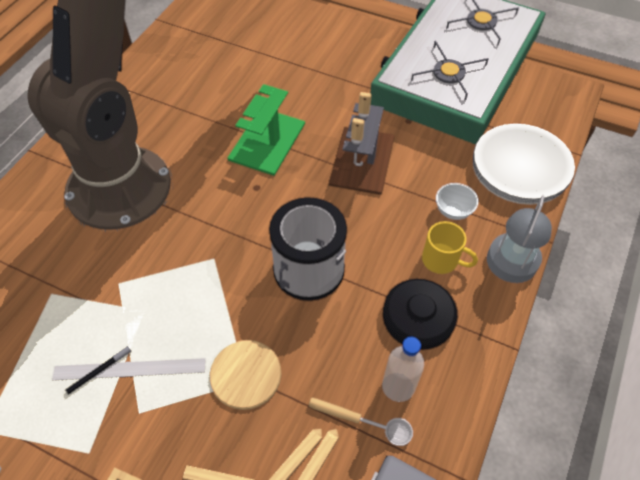

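View pics/top0.png

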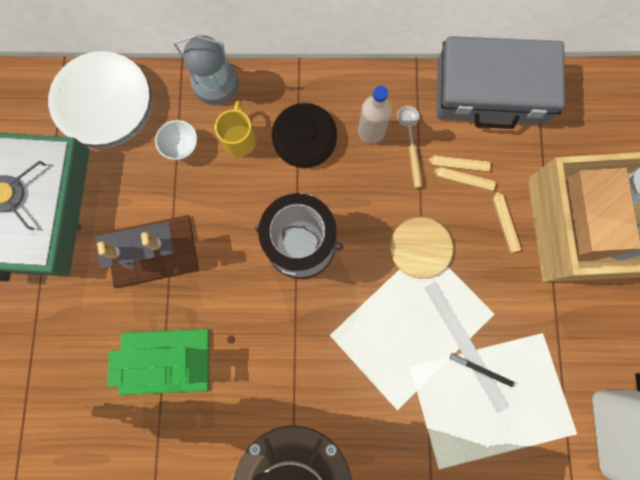

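View pics/wrist0.png

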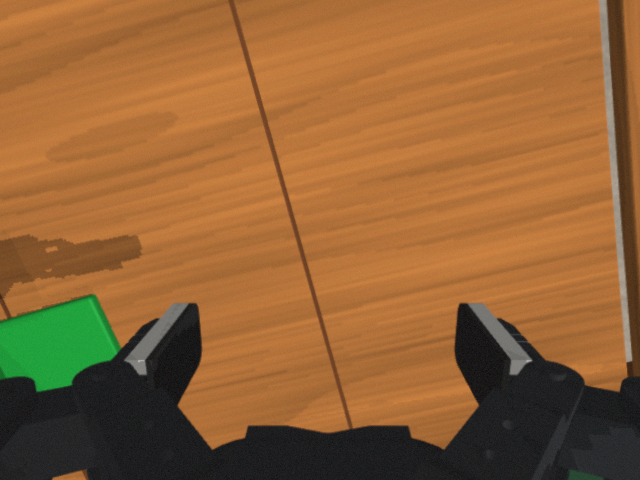

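```bash
cat > h.py <<'E'
import numpy as np, cv2
from scipy.spatial.transform import Rotation as R
from workcell import manip
def campose(n,st=None):
    c=manip.calibration(n)
    if n=="wrist":
        st=st or manip.read_state()
        T=np.eye(4);T[:3,:3]=R.from_rotvec(st['ee_rot']).as_matrix();T[:3,3]=st['tcp_pos']
        M=T@c['mount'];return c,M[:3,3],M[:3,:3]
    return c,np.array(c['eye']),R.from_rotvec(c['attitude']).as_matrix()
def ray(n,uv,st=None):
    c,e,A=campose(n,st)
    d=np.array([(uv[0]-c['cx'])/c['fx'],(uv[1]-c['cy'])/c['fy']]);s=d.copy()
    for _ in range(20): s=d/(1+c['k1']*(s@s))
    v=A@np.array([s[0],-s[1],-1.]);return e,v/np.linalg.norm(v)
def onz(n,uv,z,st=None):
    e,v=ray(n,uv,st);return e+v*(z-e[2])/v[2]
def proj(n,p,st=None):
    c,e,A=campose(n,st);q=A.T@(np.array(p)-e);s=np.array([q[0],-q[1]])/(-q[2])
    s=s*(1+c['k1']*(s@s));return np.array([c['cx']+c['fx']*s[0],c['cy']+c['fy']*s[1]])
def tri(obs):
    A=np.zeros((3,3));b=np.zeros(3)
    for n,uv,st in obs:
        e,v=ray(n,uv,st);P=np.eye(3)-np.outer(v,v);A+=P;b+=P@e
    x=np.linalg.solve(A,b);res=[np.linalg.norm(np.cross(x-ray(n,uv,st)[0],ray(n,uv,st)[1])) for n,uv,st in obs]
    return x,res
def grab(n,name):
    st=manip.read_state();im=manip.grab_frame(n);cv2.imwrite(f"pics/{name}.png",im[:,:,::-1]);return im[:,:,::-1].copy(),st
E
python3 - <<'E'
from h import *
s=manip.read_state();print(R.from_rotvec(s['ee_rot']).as_matrix().round(3))
E
```

```text
[[ 0.244 -0.    -0.97 ]
 [ 0.97  -0.001  0.244]
 [-0.001 -1.    -0.   ]]
```

```bash
python3 - <<'E'
from h import *
a=cv2.imread("pics/scene0.png");b=cv2.imread("pics/top0.png")
c1=cv2.resize(a[80:200,300:420],(480,480),interpolation=cv2.INTER_CUBIC)
c2=cv2.resize(b[200:300,90:210],(576,480),interpolation=cv2.INTER_CUBIC)[:,:]
cv2.imwrite("pics/z1.png",np.hstack([c1,c2])[:, :1056]);
cv2.imwrite("pics/z1.png",cv2.resize(np.hstack([c1,c2]),(800,364)))
c1=cv2.resize(a[190:310,250:370],(400,400),interpolation=cv2.INTER_CUBIC)
c2=cv2.resize(b[180:290,245:355],(400,400),interpolation=cv2.INTER_CUBIC)
cv2.imwrite("pics/z2.png",np.hstack([c1,c2]))
for n,uv,z in [("top",(298,231),.16),("scene",(308,229),.16),("top",(422,248),.012),("scene",(245,375),.012),("top",(152,240),.177),("top",(107,249),.177)]:
    print(n,uv,onz(n,uv,z).round(4))
E
```

```text
top (298, 231) [ 0.5109 -0.0124  0.16  ]
scene (308, 229) [ 0.5148 -0.0148  0.16  ]
top (422, 248) [ 0.503  -0.2833  0.012 ]
scene (245, 375) [ 0.5085 -0.2874  0.012 ]
top (152, 240) [0.4884 0.2673 0.177 ]
top (107, 249) [0.4705 0.3517 0.177 ]
```

View pics/z1.png

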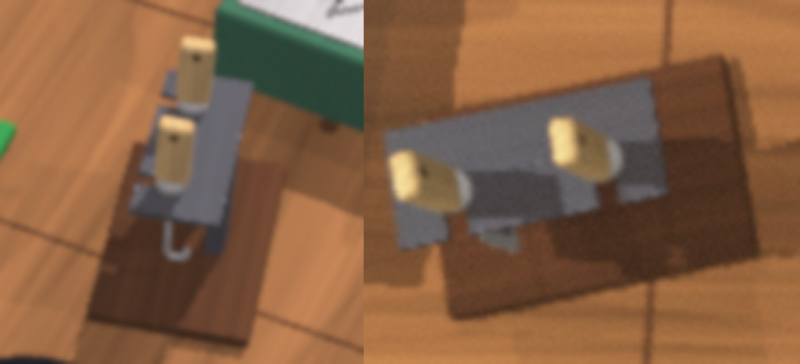

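View pics/z2.png

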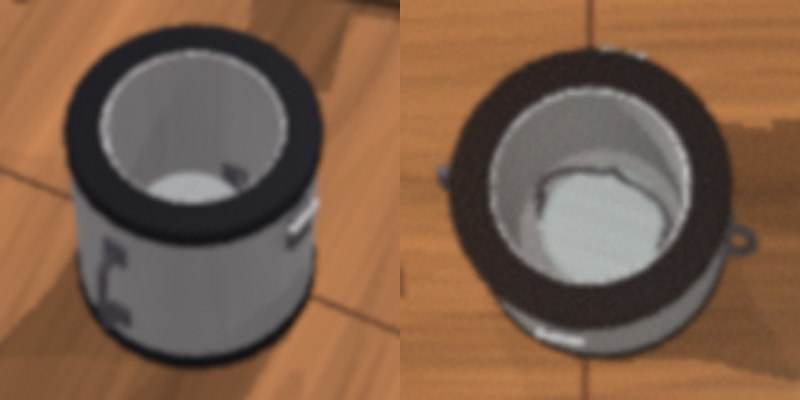

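```bash
python3 - <<'E'
from h import *
h,r=tri([("scene",(358.4,120.3),None),("top",(144.7,239.1),None)]);print(h,r)
t,r=tri([("scene",(365,94.9),None),("top",(101.3,248.1),None)]);print(t,r)
d=t-h;print(np.degrees(np.arctan2(d[1],d[0])),np.linalg.norm(d[:2]))
# base corners in top
for uv in [(723,57),(757,257),(455,318)]: 
    print(onz("top",((uv[0]-364)/3.636+90,uv[1]/3.636+200),.012))
s=manip.read_state();M=R.from_rotvec(s['ee_rot']).as_matrix()
print("tool shift mm to above stand mid", 1000*M.T@(np.array([0.475,0.29,0.30])-s['tcp_pos']))
E
```

```text
[0.4916957  0.28388278 0.17216668] [np.float64(0.0009601630754140721), np.float64(0.0009601630754138741)]
[0.47347201 0.36612002 0.16945616] [np.float64(0.00010666835096671077), np.float64(0.00010666835096650511)]
102.4947765083045 0.08423221908299487
[0.57472585 0.24546177 0.012     ]
[0.44887324 0.21740812 0.012     ]
[0.41083752 0.39859617 0.012     ]
tool shift mm to above stand mid [-227.41627416  -66.77786507 -389.71623681]
```

Call:
drive_tool([
  [-26,-20,-40,0,0,0,1],
  [-26,-20,-49,0,0,0,1],
  [-26,-20,-49,0,0,0,1],
  [-26,-20,-49,0,0,0,1],
  [-26,-16,-49,0,0,0,1],
  [-26,0,-49,0,0,0,1],
  [-26,0,-49,0,0,0,1],
  [-26,0,-46,0,0,0,1],
  [0,0,0,0,-9,0,1],
  [0,0,0,0,-9,0,1],
  [0,0,0,0,-8.6,0,1],
  [0,0,0,0,0,0,1],
])

```text
time_s: 1.65
tcp_pos: [0.4703, 0.3113, 0.3293]
ee_rot: [-1.099, -1.366, 1.367]
wrist_force: [0.3, 0.3, 0.3]
gripper_width: 0.0854
```

```bash
python3 - <<'E'
from h import *
im,s=grab("wrist","w1");print(s['tcp_pos'],s['ee_rot'],s['time_s']);import pickle;pickle.dump(s,open('w1.pkl','wb'))
print(R.from_rotvec(s['ee_rot']).as_matrix().round(3))
E
```

```text
[0.47028259 0.31131251 0.32927451] [-1.09876882 -1.3662579   1.3671093 ] 1.65
[[-0.215 -0.    -0.977]
 [ 0.977 -0.    -0.215]
 [-0.    -1.     0.001]]
```

View pics/w1.png

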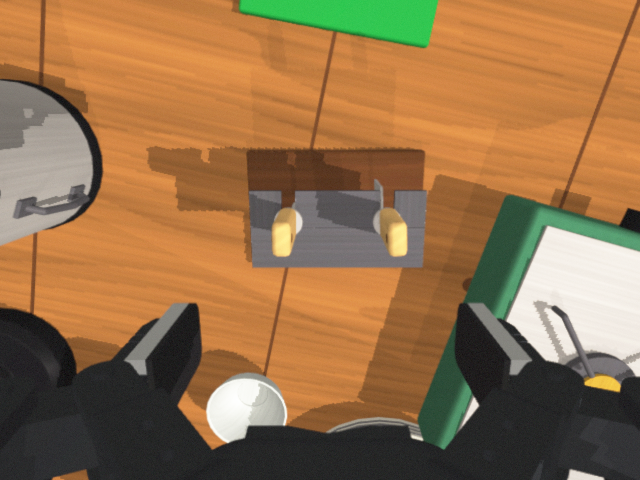

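```bash
python3 - <<'E'
from h import *
a=cv2.imread("pics/w1.png")
cv2.imwrite("pics/z3.png",cv2.resize(a[140:280,240:440],(800,560),interpolation=cv2.INTER_CUBIC))
E
```

```text
(no output)
```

View pics/z3.png

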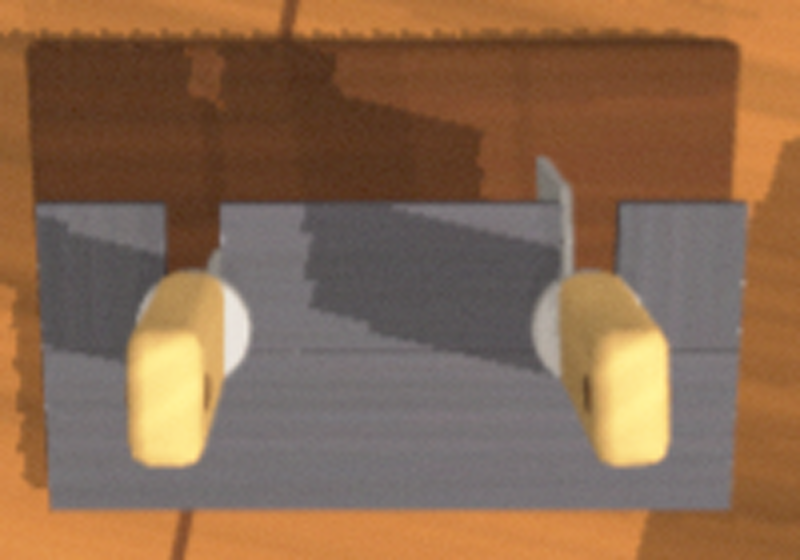

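```bash
python3 - <<'E'
from h import *
import pickle;s=pickle.load(open('w1.pkl','rb'))
M=R.from_rotvec(s['ee_rot']).as_matrix()
f=lambda p,z:onz("wrist",(240+p[0]/4,140+p[1]/4),z,s)
P={k:f(p,.115) for k,p in dict(nl=(37,203),nr=(748,203),fl=(50,508),fr=(732,508),s1=(165,203),s2=(220,203)).items()}
P['ht']=f((167,398),.177);P['tt']=f((632,398),.177)
for k,v in P.items():print(k,v.round(4))
d=P['tt']-P['ht'];print(np.linalg.norm(d),np.degrees(np.arctan2(d[1],d[0])))
d=P['nr']-P['nl'];print(np.linalg.norm(d),np.degrees(np.arctan2(d[1],d[0])))
# expected hanging place of hook: slot opening mid + 26 mm along +x
y=np.radians(12.5);sx=np.array([np.cos(y),np.sin(y),0])
print((P['s1']+P['s2'])/2+.026*sx)
print(M.T@(P['ht']-s['tcp_pos']))
E
```

```text
nl [0.473  0.2453 0.115 ]
nr [0.4411 0.3908 0.115 ]
fl [0.539  0.2594 0.115 ]
fr [0.5069 0.4059 0.115 ]
s1 [0.4672 0.2715 0.115 ]
s2 [0.4648 0.2828 0.115 ]
ht [0.4906 0.2829 0.177 ]
tt [0.4729 0.364  0.177 ]
0.08294157596960175 102.37220116196481
0.14895807983907763 102.36419429537396
[0.49139034 0.28274891 0.115     ]
[-0.03206133  0.15227089 -0.01387936]
```

Call:
drive_tool([
  [-16,30,-7,0,0,0,1],
  [-16,30,-7,0,0,0,1],
  [0,40,0,0,0,0,1],
  [0,32,0,0,0,0,1],
  [0,20,0,0,0,0,1],
  [0,10,0,0,0,0,1],
  [0,0,0,0,0,0,0.4],
  [0,0,0,0,0,0,0],
  [0,0,0,0,0,0,0],
  [0,0,0,0,0,0,0],
  [0,0,0,0,0,0,0],
  [0,0,0,0,0,0,0],
])

```text
time_s: 3.2
tcp_pos: [0.4914, 0.2832, 0.1681]
ee_rot: [-1.099, -1.368, 1.367]
wrist_force: [-0.1, -1.5, 6.6]
gripper_width: 0.0121
```

```bash
python3 - <<'E'
from h import *
s=manip.read_state();print(s)
im,s=grab("wrist","w2");im,s=grab("scene","s2")
E
```

```text
{'time_s': 3.2, 'qpos': array([-0.71651295,  0.4033445 ,  0.13483022,  1.80787377, -0.06537045,
        0.93369233,  1.23428278]), 'joint_velocities': array([-3.42452327e-04, -1.07473670e-03,  4.40979803e-04, -4.85410432e-04,
        1.80857939e-05, -7.82644885e-04, -1.23310769e-03]), 'joint_torque': array([-7.60629494e-01, -5.73855937e+01,  1.52417354e+00, -2.67200214e+01,
       -3.81705668e-01, -4.27127369e-01, -3.91518348e-03]), 'tcp_pos': array([0.49141228, 0.28315536, 0.16812773]), 'ee_rot': array([-1.09919848, -1.368119  ,  1.36660132]), 'wrist_force': array([-0.09135312, -1.54848029,  6.64441232]), 'torque': array([-0.47636771,  0.04173943,  0.04379318]), 'gripper_width': 0.012138034809886377}
```

View pics/w2.png

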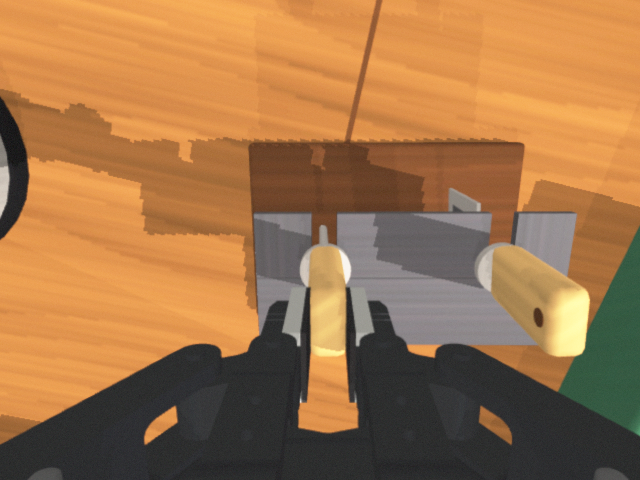

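Call:
drive_tool([
  [0,-3,0,0,0,0,0],
  [0,-4,0,0,0,0,0],
  [0,0,8,0,0,0,0],
  [0,0,16,0,0,0,0],
  [0,0,16,0,0,0,0],
  [0,0,16,0,0,0,0],
  [0,0,8,0,0,0,0],
  [0,-30,0,0,0,0,0],
  [0,-45,0,0,0,0,0],
  [-20,-45,-5,0,0,0,0],
  [-40,-40,-9,0,0,0,0],
  [-45,-13,-11,0,0,0,0],
  [-45,0,-11,0,0,0,0],
  [-45,0,-11,0,0,0,0],
  [-45,0,-11,0,0,0,0],
  [-45,0,-11,0,0,0,0],
  [-43,0,-8,0,0,0,0],
  [0,0,0,0,10,0,0],
  [0,0,0,0,10,0,0],
  [0,0,0,0,10,0,0],
])

```text
time_s: 5.8
tcp_pos: [0.5742, -0.0343, 0.3474]
ee_rot: [-1.341, -0.976, 0.976]
wrist_force: [0.4, -0.6, -0.6]
gripper_width: 0.0123
```

```bash
python3 - <<'E'
from h import *
im,s=grab("wrist","w3");print(s['tcp_pos'],s['time_s'],s['wrist_force']);import pickle;pickle.dump(s,open('w3.pkl','wb'))
print(R.from_rotvec(s['ee_rot']).as_matrix().round(3))
E
```

```text
[ 0.57424557 -0.03432906  0.3473896 ] 5.8 [ 0.35066349 -0.58982764 -0.61795076]
[[ 0.307 -0.    -0.952]
 [ 0.952  0.     0.307]
 [ 0.    -1.     0.   ]]
```

View pics/w3.png

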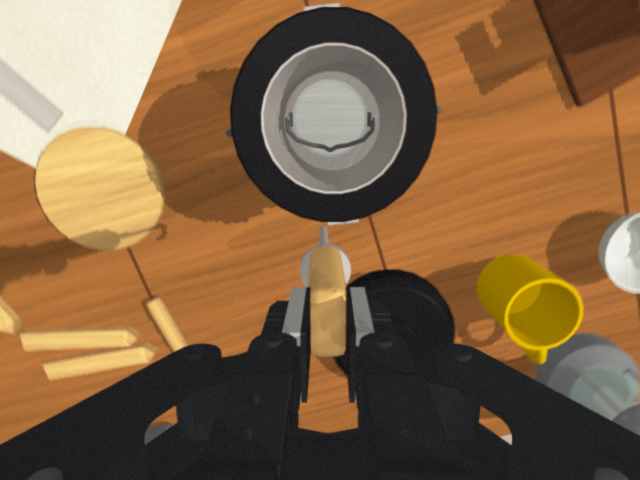

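```bash
python3 - <<'E'
from h import *
a=cv2.imread("pics/w3.png")
cv2.imwrite("pics/z4.png",cv2.resize(a[40:200,250:420],(638,600),interpolation=cv2.INTER_CUBIC))
E
```

```text
(no output)
```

View pics/z4.png

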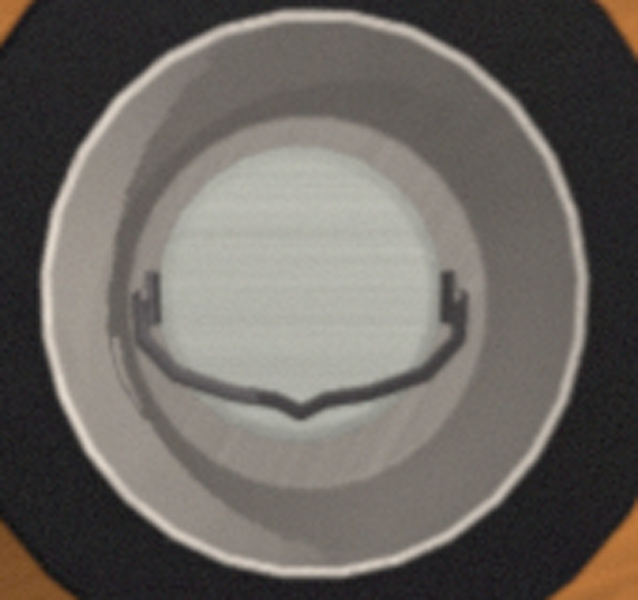

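```bash
python3 - <<'E'
from h import *
import pickle;s=pickle.load(open('w3.pkl','rb'))
M=R.from_rotvec(s['ee_rot']).as_matrix()
f=lambda p,z:onz("wrist",(250+p[0]/3.753,40+p[1]/3.75),z,s)
L=f((152,298),.072);Rr=f((448,297),.072);d=Rr-L
print("ears",L,Rr,(L+Rr)/2,np.linalg.norm(d),np.degrees(np.arctan2(d[1],d[0])))
print("toolx",np.degrees(np.arctan2(M[1,0],M[0,0])))
lc=f((299,292),.057);print("lid",lc, np.linalg.norm(f((160,292),.057)-f((438,292),.057)))
a=[f(p,.16) for p in [(46,290),(584,290),(315,12),(315,573)]]
print("rim",(a[0]+a[1])/2,np.linalg.norm(a[0]-a[1]),(a[2]+a[3])/2)
c=(L+Rr)/2;c=(c+lc)/2
y=np.radians(np.degrees(np.arctan2(d[1],d[0]))-90);px=np.array([np.cos(y),np.sin(y)])
for ang in np.radians([20,25,30,35,40]):
    z=.069+.033*np.sin(ang);q=f((300,412),z);print(np.degrees(ang),z,q,(q[:2]-c[:2])@px,.033*np.cos(ang))
p,_=tri([("wrist",(250+300/3.753,40+412/3.75),s),("top",(303.0,226.5),None)]);print(p,_)
E
```

```text
ears [ 0.49744485 -0.04590021  0.072     ] [0.52004163 0.02473447 0.072     ] [ 0.50874324 -0.01058287  0.072     ] 0.07416111961518251 72.25997875464068
toolx 72.10040956293336
lid [ 0.50727839 -0.0103047   0.057     ] 0.07210283429950988
rim [ 0.50869691 -0.00789736  0.16      ] 0.106052640929984 [ 0.51151113 -0.00878621  0.16      ]
20.0 0.08028666472974708 [ 0.53498366 -0.01906297  0.08028666] 0.028316506755041382 0.03100985648593498
25.0 0.08294640263744309 [ 0.53482333 -0.0190244   0.0829464 ] 0.02815205537056862 0.02990815697220945
29.999999999999996 0.0855 [ 0.53466941 -0.01898737  0.0855    ] 0.02799416664760712 0.028578838324886478
35.0 0.08792802239958453 [ 0.53452305 -0.01895217  0.08792802] 0.027844042214674375 0.02703201746153673
40.0 0.0902119911196558 [ 0.53438538 -0.01891905  0.09021199] 0.02770282460935272 0.025279466622926277
[ 0.53435936 -0.01897991  0.09113675] [np.float64(7.994080573633717e-05), np.float64(7.994080573641015e-05)]
```

Call:
drive_tool([
  [0,0,25,0,0,0,0],
  [1,10,25,0,0,0,0],
  [1,15,20,0,0,0,0],
  [0,0,0,0,0,0,0],
])

```text
time_s: 6.35
tcp_pos: [0.5067, -0.0106, 0.322]
ee_rot: [-1.336, -0.982, 0.984]
wrist_force: [0.4, -0.8, 0.2]
gripper_width: 0.0124
```

```bash
python3 - <<'E'
from h import *
a,s=grab("scene","s3");b,s2=grab("top","t3");print(s2['tcp_pos'],s2['wrist_force'])
M=R.from_rotvec(s2['ee_rot']).as_matrix()
o=s2['tcp_pos']+M@[0,.0531,0]
hx=-M[:,2]
for nm,p in dict(org=o,bowl=o+.0075*hx+[0,0,-.076],tip=o+.016*hx+[0,0,-.0715],low=o+.0075*hx+[0,0,-.0805]).items(): print(nm,p.round(4),proj("scene",p).round(1),proj("top",p).round(1))
c=proj("scene",o).astype(int);x,y=c-[70,70]
cv2.imwrite("pics/z5.png",np.hstack([cv2.resize(a[y:y+150,x:x+130],(520,600),interpolation=cv2.INTER_CUBIC)]));print(x,y)
E
```

```text
[ 0.50798855 -0.01095332  0.32271489] [-0.02030925 -0.34108107 -0.25032045]
org [ 0.508  -0.0109  0.2696] [304.8 191.7] [293.9 220.4]
bowl [ 0.5152 -0.0132  0.1936] [308.3 218.5] [297.5 225.4]
tip [ 0.5233 -0.0157  0.1981] [311.5 219.5] [298.8 220.7]
low [ 0.5152 -0.0132  0.1891] [308.3 219.8] [297.7 225.9]
234 121
```

View pics/z5.png

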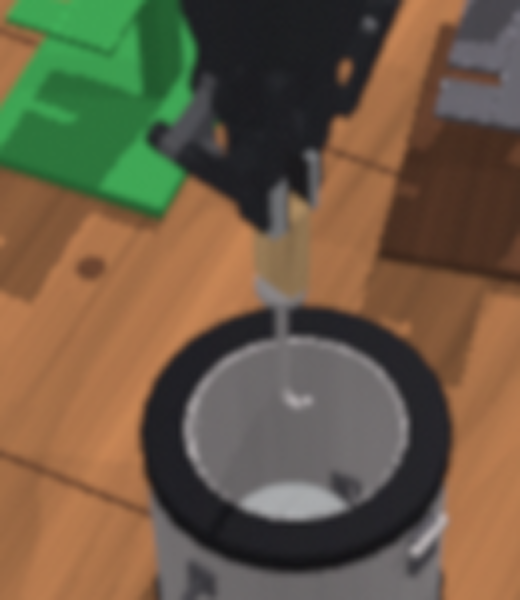

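Call:
drive_tool([
  [0,15,0,0,0,0,0],
  [0,25,0,0,0,0,0],
  [0,25,0,0,0,0,0],
  [0,22,0,0,0,0,0],
  [0,16,0,0,0,0,0],
  [0,10,0,0,0,0,0],
  [0,6,0,0,0,0,0],
  [0,2,0,0,0,0,0],
  [0,0,0,0,0,0,0],
])

```text
time_s: 7.58
tcp_pos: [0.5085, -0.0112, 0.2018]
ee_rot: [-1.339, -0.981, 0.98]
wrist_force: [-0.1, -1.0, -0.7]
gripper_width: 0.012
```

```bash
python3 - <<'E'
from h import *
b,s=grab("wrist","w4");print(s['tcp_pos'],s['wrist_force'],s['time_s'])
cv2.imwrite("pics/z6.png",cv2.resize(b[100:340,220:440],(550,600),interpolation=cv2.INTER_CUBIC))
E
```

```text
[ 0.50851274 -0.01119932  0.20184918] [-0.07283606 -0.95735959 -0.74038317] 7.575
```

View pics/z6.png

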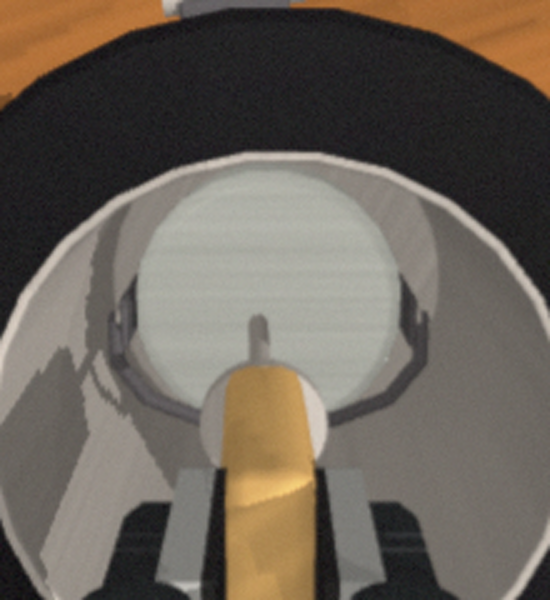

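Call:
drive_tool([
  [2,1.5,0,0,0,0,0],
  [0,0,-4,0,0,0,0],
  [0,0,-5,0,0,0,0],
  [0,0,-5,0,0,0,0],
  [0,0,-5,0,0,0,0],
  [0,0,0,0,0,0,0],
])

```text
time_s: 8.38
tcp_pos: [0.5273, -0.0152, 0.1999]
ee_rot: [-1.339, -0.98, 0.981]
wrist_force: [-0.5, -0.9, 0.5]
gripper_width: 0.0121
```

```bash
python3 - <<'E'
from h import *
b,s=grab("wrist","w5");print(s['tcp_pos'],s['wrist_force'],s['time_s'])
c,s=grab("scene","s5")
cv2.imwrite("pics/z7.png",np.hstack([cv2.resize(b[60:300,220:440],(400,436),interpolation=cv2.INTER_CUBIC),cv2.resize(c[190:299,260:360],(400,436),interpolation=cv2.INTER_CUBIC)]))
E
```

```text
[ 0.52734461 -0.01522012  0.19993366] [-0.51679809 -0.93699415  0.45961687] 8.375
```

View pics/z7.png

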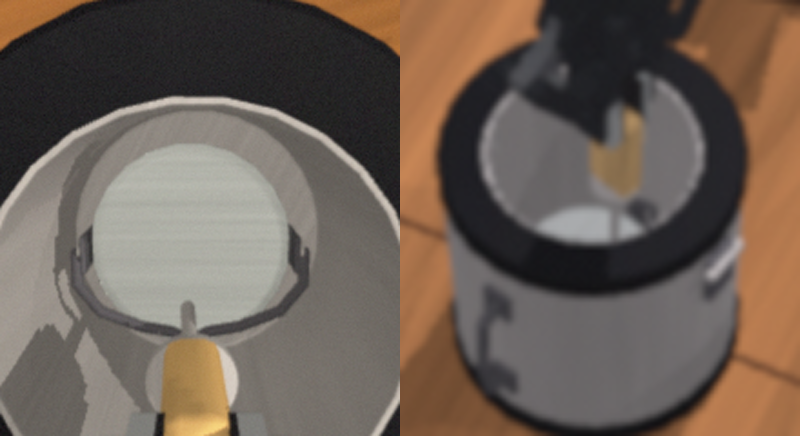

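Call:
drive_tool([
  [0,-6,0,0,0,0,0],
  [0,-4,0,0,0,0,0],
  [0,-3,0,0,0,0,0],
  [0,-3.4,2,0,0,0,0],
  [0,-3.4,2.5,0,0,0,0],
  [0,-2.5,3,0,0,0,0],
  [0,-2.5,3.5,0,0,0,0],
  [0,-1.7,4,0,0,0,0],
  [0,-1.6,4,0,0,0,0],
  [0,-0.5,4,0,0,0,0],
  [0,-0.5,4.5,0,0,0,0],
  [0,0,2.5,0,0,0,0],
  [0,0,0,0,0,0,0],
])

```text
time_s: 10.1
tcp_pos: [0.4981, -0.0059, 0.2291]
ee_rot: [-1.338, -0.981, 0.981]
wrist_force: [0.2, 0.3, -0.1]
gripper_width: 0.012
```

```bash
python3 - <<'E'
from h import *
b,s=grab("wrist","w6");print(s['tcp_pos'],s['wrist_force'],s['time_s'])
c,s=grab("top","t6")
cv2.imwrite("pics/z8.png",np.hstack([cv2.resize(b[60:300,220:440],(400,436),interpolation=cv2.INTER_CUBIC),cv2.resize(c[180:289,250:350],(400,436),interpolation=cv2.INTER_CUBIC)]))
E
```

```text
[ 0.49812305 -0.00588634  0.22908916] [ 0.17737636  0.33913499 -0.07690396] 10.1
```

View pics/z8.png

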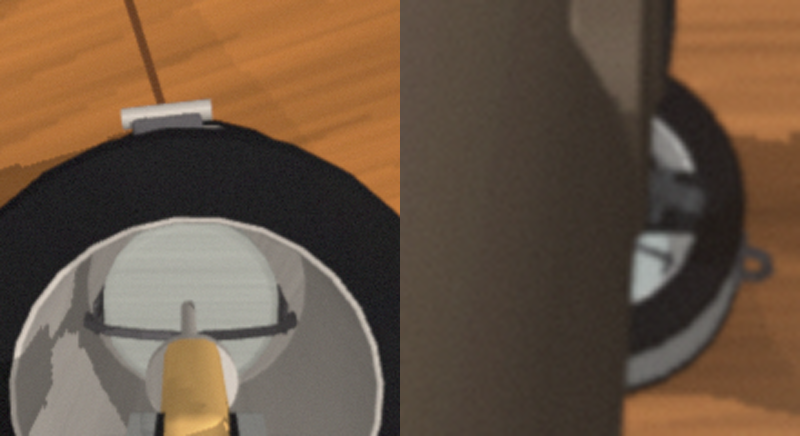

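Call:
drive_tool([
  [0,-1,-1,0,0,0,0],
  [0,-1,-1,0,0,0,0],
  [0,-1,0,0,0,0,0],
  [0,-1,0,0,0,0,0],
  [0,-2,-0.5,0,0,0,0],
  [0,-3,-0.5,0,0,0,0],
  [0.5,-4,-0.5,0,0,0,0],
  [0.5,-4,-0.5,0,0,0,0],
  [0.5,-3,-0.5,0,0,0,0],
  [0,-2,0,0,0,0,0],
  [0,-1,0,0,0,0,0],
  [0,0,0,0,0,0,0],
])

```text
time_s: 11.7
tcp_pos: [0.5031, -0.0059, 0.2521]
ee_rot: [-1.339, -0.981, 0.981]
wrist_force: [0.1, -0.0, -3.7]
gripper_width: 0.0122
```

```bash
python3 - <<'E'
from h import *
b,s=grab("wrist","w7");print(s['tcp_pos'],s['wrist_force'],s['time_s'])
c,s=grab("scene","s7")
cv2.imwrite("pics/z9.png",np.hstack([cv2.resize(b[60:300,220:440],(400,436),interpolation=cv2.INTER_CUBIC),cv2.resize(c[180:289,260:360],(400,436),interpolation=cv2.INTER_CUBIC)]))
E
```

```text
[ 0.50306932 -0.00593561  0.25212101] [ 0.10896194 -0.04740702 -3.7388005 ] 11.7
```

View pics/z9.png

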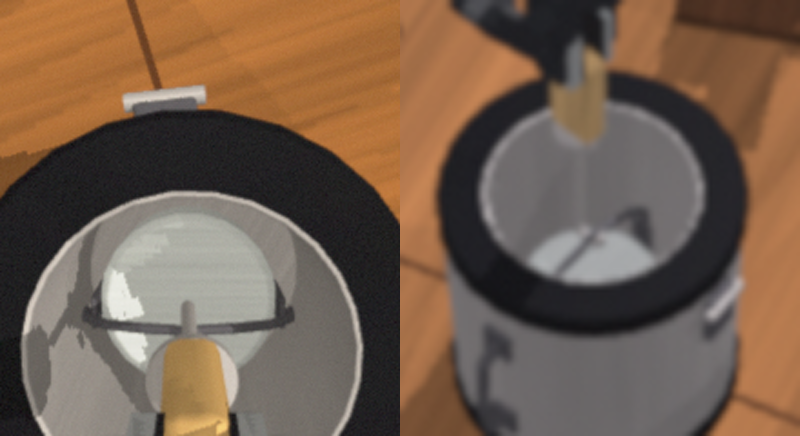

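Call:
drive_tool([
  [0,-5,0,0,0,0,0],
  [0,-10,0,0,0,0,0],
  [0,-14,0,0,0,0,0],
  [0,-17,0,0,0,0,0],
  [0,-17,0,0,0,0,0],
  [0,-17,0,0,0,0,0],
  [0,-17,0,0,0,0,0],
  [0,-17,0,0,0,0,0],
  [0,-17,0,0,0,0,0],
  [0,-14,0,0,0,0,0],
  [0,-10,0,0,0,0,0],
  [0,-5,0,0,0,0,0],
  [0,0,0,0,0,0,0],
  [0,0,0,0,0,0,0],
])

```text
time_s: 13.55
tcp_pos: [0.5029, -0.0059, 0.4116]
ee_rot: [-1.338, -0.98, 0.981]
wrist_force: [0.4, -0.6, -3.6]
gripper_width: 0.0118
```

```bash
python3 - <<'E'
from h import *
import pickle
s3=pickle.load(open('w3.pkl','rb'))
for n,f,st,box in [("wrist","w3",s3,(30,120,170,260)),("top","top0",None,(385,212,460,285)),("scene","scene0",None,(205,335,285,412))]:
    a=cv2.imread(f"pics/{f}.png");h=cv2.cvtColor(a,cv2.COLOR_BGR2HSV);x0,y0,x1,y1=box
    m=cv2.inRange(h,(15,60,130),(28,255,255));mm=np.zeros_like(m);mm[y0:y1,x0:x1]=m[y0:y1,x0:x1]
    mm=cv2.morphologyEx(mm,cv2.MORPH_OPEN,np.ones((5,5)))
    cs,_=cv2.findContours(mm,cv2.RETR_EXTERNAL,cv2.CHAIN_APPROX_NONE);c=max(cs,key=cv2.contourArea)
    hull=cv2.convexHull(c)[:,0]
    P=np.array([onz(n,p,.012,st)[:2] for p in hull]);ctr,r=cv2.minEnclosingCircle((P*1000).astype(np.float32));print(n,ctr,r,cv2.boundingRect(c))
b,s=grab("wrist","w8");print(s['tcp_pos'],s['wrist_force'],s['time_s'])
c,s=grab("scene","s8")
cv2.imwrite("pics/z10.png",np.hstack([cv2.resize(b,(440,330)),cv2.resize(c[120:285,230:410],(360,330),interpolation=cv2.INTER_CUBIC)]))
E
```

```text
wrist (502.6272888183594, -278.71173095703125) 71.81198120117188 (35, 126, 130, 125)
top (504.5570983886719, -281.7261657714844) 72.56074523925781 (390, 217, 64, 61)
scene (506.12615966796875, -283.997802734375) 71.1700210571289 (210, 340, 71, 69)
[ 0.50285618 -0.00590298  0.41160374] [ 0.3986864  -0.62866312 -3.60903665] 13.55
```

View pics/z10.png

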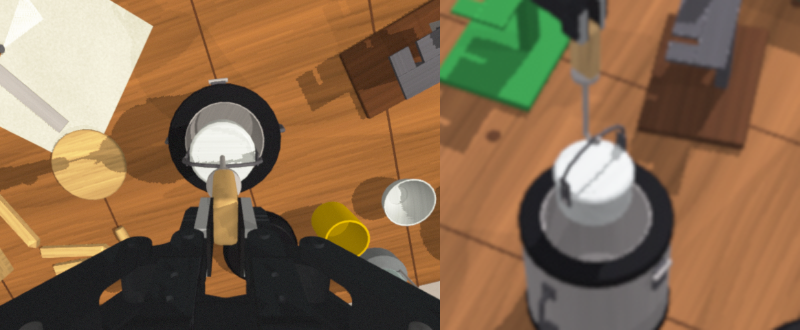

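Call:
drive_tool([
  [-4,0,-1,0,0,0,0],
  [-8,0,-2,0,0,0,0],
  [-11,0,-3,0,0,0,0],
  [-15,0,-5,0,0,0,0],
  [-15.4,0,-4.6,0,0,0,0],
  [-15.4,0,-4.6,0,0,0,0],
  [-15.4,0,-4.6,0,0,0,0],
  [-15.4,0,-4.6,0,0,0,0],
  [-15.4,0,-4.6,0,0,0,0],
  [-15.4,0,-4.6,0,0,0,0],
  [-15.4,0,-4.6,0,0,0,0],
  [-15.4,0,-4.6,0,0,0,0],
  [-15.4,0,-4.6,0,0,0,0],
  [-15.4,0,-4.6,0,0,0,0],
  [-15.4,0,-4.6,0,0,0,0],
  [-15.4,0,-4.6,0,0,0,0],
  [-15,0,-5,0,0,0,0],
  [-11,0,-3,0,0,0,0],
  [-8,0,-2,0,0,0,0],
  [-4,0,-1,0,0,0,0],
])

```text
time_s: 16.15
tcp_pos: [0.498, -0.2782, 0.4121]
ee_rot: [-1.339, -0.98, 0.981]
wrist_force: [-0.1, -0.2, -4.3]
gripper_width: 0.0121
```

Call:
drive_tool([
  [0,0,0,0,0,0,0],
  [0,5,0,0,0,0,0],
  [0,10,0,0,0,0,0],
  [0,15,0,0,0,0,0],
  [0,18,0,0,0,0,0],
  [0,18,0,0,0,0,0],
  [0,18,0,0,0,0,0],
  [0,18,0,0,0,0,0],
  [0,18,0,0,0,0,0],
  [0,15,0,0,0,0,0],
  [0,10,0,0,0,0,0],
  [0,5,0,0,0,0,0],
  [0,0,0,0,0,0,0],
  [0,0,0,0,0,0,0],
  [0,0,0,0,0,0,0],
])

```text
time_s: 18.02
tcp_pos: [0.4983, -0.278, 0.2626]
ee_rot: [-1.339, -0.981, 0.98]
wrist_force: [-0.3, 0.2, -2.4]
gripper_width: 0.0121
```

```bash
python3 - <<'E'
from h import *
b,s=grab("wrist","w9");print(s['tcp_pos'],s['wrist_force'],s['time_s'])
M=R.from_rotvec(s['ee_rot']).as_matrix();print("bowl",s['tcp_pos']+M@[0,.1291,-.0075])
c,s=grab("scene","s9")
cv2.imwrite("pics/z11.png",np.hstack([cv2.resize(b,(440,330)),cv2.resize(c[270:435,150:330],(360,330),interpolation=cv2.INTER_CUBIC)]))
E
```

```text
[ 0.49829601 -0.27799841  0.26256424] [-0.34154424  0.18884618 -2.43355979] 18.025
bowl [ 0.50555645 -0.28029385  0.13347095]
```

View pics/z11.png

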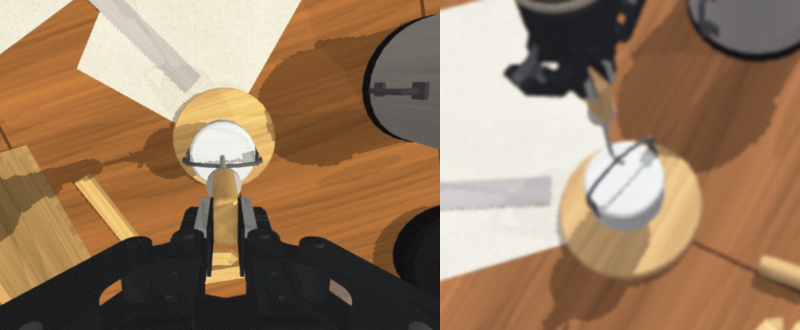

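Call:
drive_tool([
  [0,5,0,0,0,0,0],
  [0,8,0,0,0,0,0],
  [0,7,0,0,0,0,0],
  [0,4,0,0,0,0,0],
  [0,2,0,0,0,0,0],
  [0,1,0,0,0,0,0],
  [0,1,0,0,0,0,0],
  [0,1,0,0,0,0,0],
  [0,1,0,0,0,0,0],
  [0,1,0,0,0,0,0],
  [0,1,0,0,0,0,0],
  [0,1,0,0,0,0,0],
  [0,1,0,0,0,0,0],
  [0,1,0,0,0,0,0],
  [0,0,0,0,0,0,0],
])

```text
time_s: 20.0
tcp_pos: [0.498, -0.2778, 0.227]
ee_rot: [-1.339, -0.981, 0.981]
wrist_force: [-0.4, -0.1, -1.3]
gripper_width: 0.0119
```

```bash
python3 - <<'E'
from h import *
b,s=grab("wrist","w10");print(s['tcp_pos'],s['wrist_force'],s['time_s'])
for i in range(3):
    manip.grab_frame("wrist");print(manip.read_state()['wrist_force'])
c,s=grab("scene","s10")
cv2.imwrite("pics/z12.png",np.hstack([cv2.resize(b[100:330,220:440],(400,418)),cv2.resize(c[310:425,190:300],(400,418),interpolation=cv2.INTER_CUBIC)]))
E
```

```text
[ 0.49804678 -0.27783617  0.22704675] [-0.44684649 -0.09606404 -1.316943  ] 20.0
[ 0.37352513 -0.20564917 -0.90858528]
[ 0.55256875 -0.06957703 -0.36608793]
[ 0.14491928  0.42811792 -2.10634185]
```

View pics/z12.png

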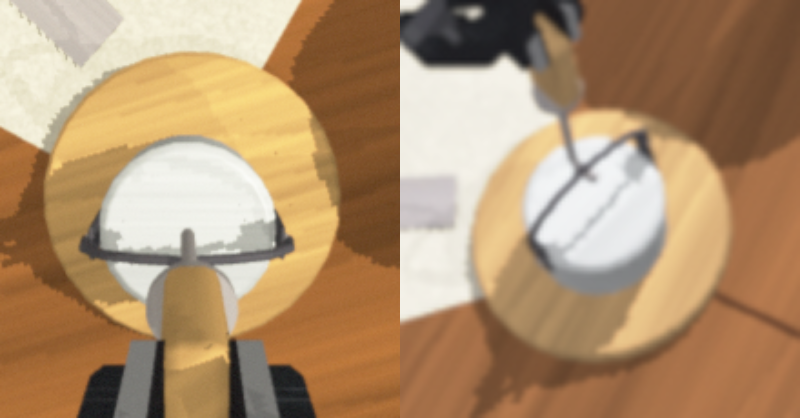

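Call:
drive_tool([
  [0,3,0,0,0,0,0],
  [0,5,0,0,0,0,0],
  [0,4,0,0,0,0,0],
  [0,0,0,0,0,0,0],
  [0,0,4,0,0,0,0],
  [0,0,6,0,0,0,0],
  [0,0,8,0,0,0,0],
  [0,0,8,0,0,0,0],
  [0,0,6,0,0,0,0],
  [0,0,0,0,0,0,0],
])

```text
time_s: 21.5
tcp_pos: [0.4672, -0.2681, 0.2153]
ee_rot: [-1.339, -0.981, 0.98]
wrist_force: [0.9, -0.0, 0.0]
gripper_width: 0.0124
```

```bash
python3 - <<'E'
from h import *
b,s=grab("wrist","w11");print(s['tcp_pos'],s['wrist_force'],s['time_s'])
c,s=grab("scene","s11")
cv2.imwrite("pics/z13.png",np.hstack([cv2.resize(b[100:330,220:440],(400,418)),cv2.resize(c[310:425,190:300],(400,418),interpolation=cv2.INTER_CUBIC)]))
E
```

```text
[ 0.46718993 -0.26805367  0.21527409] [ 0.90659357 -0.01395849  0.04240931] 21.5
```

View pics/z13.png

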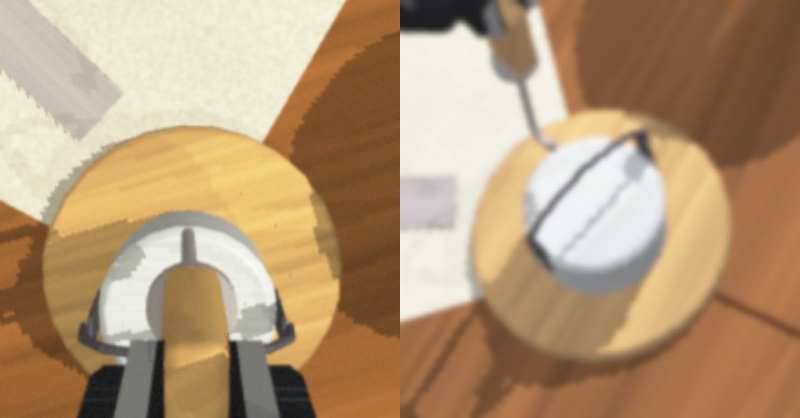

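Call:
drive_tool([
  [0,-10,10,0,0,0,0],
  [0,-30,0,0,0,0,0],
  [0,-40,0,0,0,0,0],
  [0,-35,0,0,0,0,0],
  [20,0,7,0,0,0,0],
  [42,0,15.7,0,0,0,0],
  [42,0,15.7,0,0,0,0],
  [42,0,15.7,0,0,0,0],
  [42,0,15.7,0,0,0,0],
  [42,0,15.7,0,0,0,0],
  [42,0,15.7,0,0,0,0],
  [42,0,15.7,0,0,0,0],
  [42,0,15.7,0,0,0,0],
  [42,0,15.7,0,0,0,0],
  [42,0,15.7,0,0,0,0],
  [42,0,15.7,0,0,0,0],
  [20,0,7.7,0,0,0,0],
  [0,0,0,0,-10,0,0],
  [0,0,0,0,-10,0,0],
  [0,0,0,0,-10,0,0],
])

```text
time_s: 24.1
tcp_pos: [0.4309, 0.2688, 0.3305]
ee_rot: [-1.097, -1.371, 1.371]
wrist_force: [-0.5, 0.4, -1.3]
gripper_width: 0.0122
```

Call:
drive_tool([
  [0,0,0,0,0,0,0],
])

```text
time_s: 24.22
tcp_pos: [0.4309, 0.2689, 0.3305]
ee_rot: [-1.1, -1.366, 1.366]
wrist_force: [-0.9, -0.2, -0.2]
gripper_width: 0.0121
```

```bash
python3 - <<'E'
from h import *
b,s=grab("wrist","w12");print(s['tcp_pos'],s['wrist_force'],s['time_s'])
M=R.from_rotvec(s['ee_rot']).as_matrix();print(M.round(3),np.degrees(np.arctan2(M[1,0],M[0,0])))
y=np.radians(102.4)
print("to pre-slot tool mm",1000*M.T@(np.array([.4914,.2832,.175])-.06*np.array([.977,.215,0])-s['tcp_pos']))
# hook tilt check vs images
b0=cv2.imread("pics/w3.png")
cv2.imwrite("pics/z14.png",np.hstack([b[190:370,250:400],b0[190:370,250:400]]).repeat(2,0).repeat(2,1))
c,s=grab("scene","s12")
cv2.imwrite("pics/z15.png",cv2.resize(c[80:240,240:440],(750,600),interpolation=cv2.INTER_CUBIC))
E
```

```text
[0.43091939 0.26894523 0.33049094] [-0.85361676 -0.24532572 -0.20305426] 24.225
[[-0.213  0.001 -0.977]
 [ 0.977 -0.    -0.213]
 [-0.    -1.    -0.   ]] 102.31792545463334
to pre-slot tool mm [  0.99830115 155.49138208  -2.04058949]
```

View pics/z14.png

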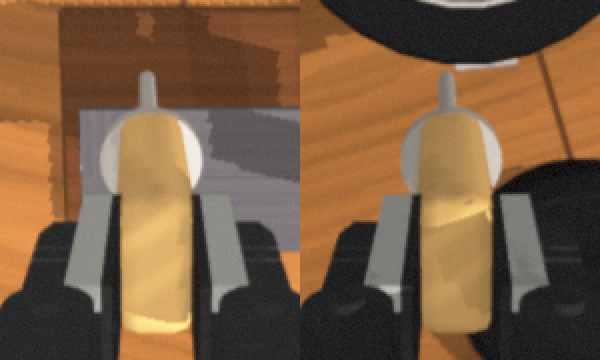

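View pics/z15.png

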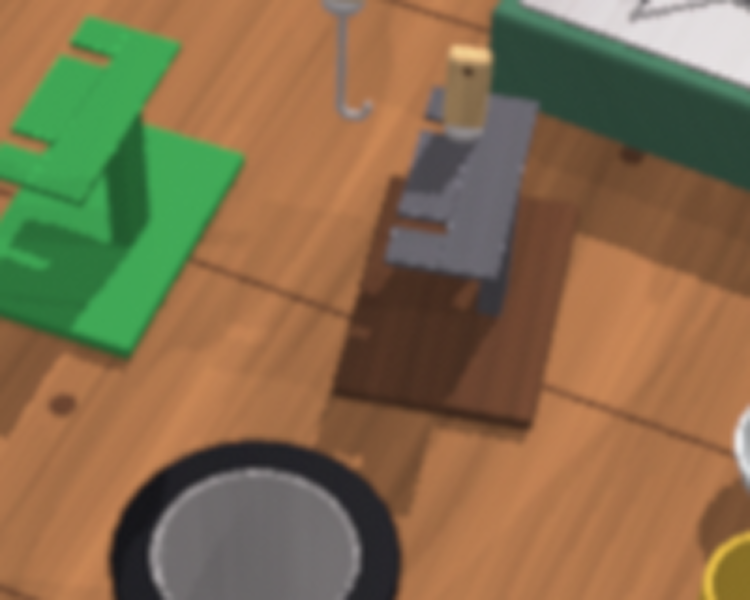

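Call:
drive_tool([
  [1,20,-2,0,0,0,0],
  [0,35,0,0,0,0,0],
  [0,40,0,0,0,0,0],
  [0,35,0,0,0,0,0],
  [0,17,0,0,0,0,0],
  [0,8,0,0,0,0,0],
  [0,0,0,0,0,0,0],
])

```text
time_s: 25.2
tcp_pos: [0.4325, 0.2713, 0.1752]
ee_rot: [-1.099, -1.366, 1.367]
wrist_force: [0.3, -0.2, -1.2]
gripper_width: 0.0121
```

```bash
python3 - <<'E'
from h import *
b,s=grab("wrist","w13");print(s['tcp_pos'],s['wrist_force'],s['time_s'])
M=R.from_rotvec(s['ee_rot']).as_matrix()
print("to slot tool mm",1000*M.T@(np.array([.4914,.2832,.175])-s['tcp_pos']))
E
```

```text
[0.43247972 0.27126714 0.17518698] [ 0.27045112 -0.16876936 -1.15217001] 25.2
to slot tool mm [ -0.96385438   0.1780962  -60.1087894 ]
```

View pics/w13.png

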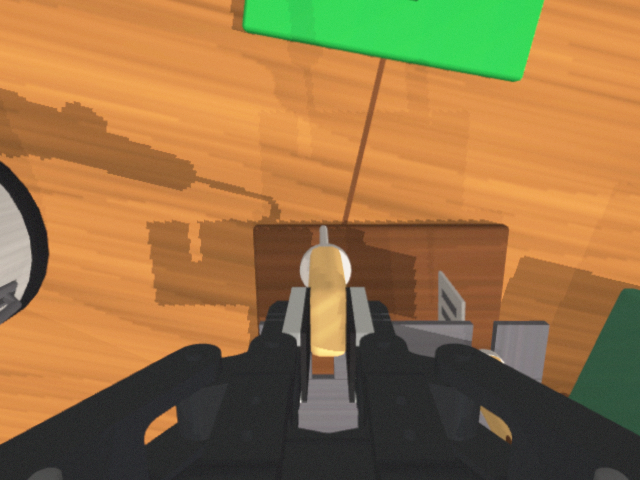

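Call:
drive_tool([
  [-1,0,-6,0,0,0,0],
  [0,0,-9,0,0,0,0],
  [0,0,-9,0,0,0,0],
  [0,0,-9,0,0,0,0],
  [0,0,-9,0,0,0,0],
  [0,0,-9,0,0,0,0],
  [0,0,-6,0,0,0,0],
  [0,0,-3,0,0,0,0],
  [0,0,0,0,0,0,0],
])

```text
time_s: 26.38
tcp_pos: [0.4913, 0.2833, 0.175]
ee_rot: [-1.098, -1.367, 1.368]
wrist_force: [-1.0, -0.4, -1.3]
gripper_width: 0.0119
```

```bash
python3 - <<'E'
from h import *
b,s=grab("wrist","w14");print(s['tcp_pos'],s['wrist_force'],s['time_s'])
M=R.from_rotvec(s['ee_rot']).as_matrix()
print("to slot tool mm",1000*M.T@(np.array([.4914,.2832,.1681])-s['tcp_pos']))
b0=cv2.imread("pics/w2.png")
cv2.imwrite("pics/z16.png",np.hstack([b[180:380,240:440],b0[180:380,240:440]]).repeat(2,0).repeat(2,1))
E
```

```text
[0.49125974 0.28330747 0.17503284] [-0.96203232 -0.35745079 -1.30629198] 26.375
to slot tool mm [-0.13476527  6.93283244 -0.11475672]
```

View pics/z16.png

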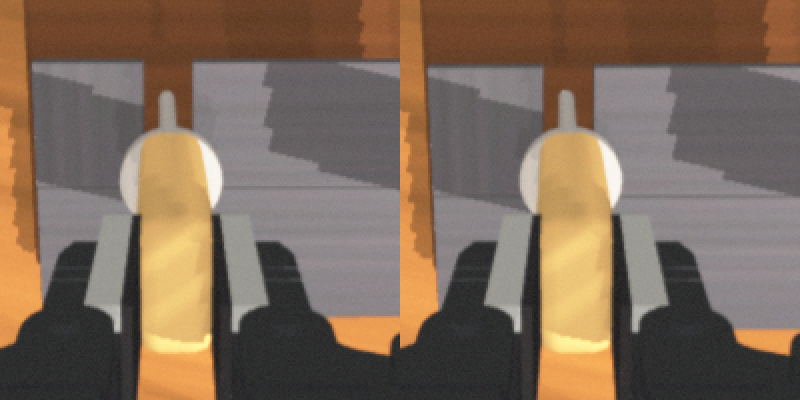

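Good match. Lower 7 mm and release gently.

Call:
drive_tool([
  [0,3,0,0,0,0,0],
  [0,2,0,0,0,0,0],
  [0,1,0,0,0,0,0],
  [0,0.7,0,0,0,0,0],
  [0,0,0,0,0,0,0],
])

```text
time_s: 27.05
tcp_pos: [0.4912, 0.2834, 0.1684]
ee_rot: [-1.098, -1.368, 1.367]
wrist_force: [-0.2, 0.7, -1.0]
gripper_width: 0.0121
```

Call:
drive_tool([
  [0,0,0,0,0,0,0.3],
  [0,0,0,0,0,0,0.6],
  [0,0,0,0,0,0,1],
  [0,0,0,0,0,0,1],
  [0,0,0,0,0,0,1],
  [0,0,0,0,0,0,1],
  [0,-10,0,0,0,0,1],
  [0,-25,0,0,0,0,1],
  [0,-40,0,0,0,0,1],
  [0,-45,0,0,0,0,1],
  [0,-40,0,0,0,0,1],
  [0,0,0,0,0,0,1],
])

```text
time_s: 28.55
tcp_pos: [0.4926, 0.2841, 0.3326]
ee_rot: [-1.1, -1.374, 1.362]
wrist_force: [-0.0, 0.7, -0.2]
gripper_width: 0.0852
```

```bash
python3 - <<'E'
from h import *
b,s=grab("wrist","w15");print(s['tcp_pos'],s['wrist_force'],s['time_s'])
c,_=grab("scene","s15");t,_=grab("top","t15")
cv2.imwrite("pics/z17.png",np.hstack([cv2.resize(b[110:310,210:450],(480,400)),cv2.resize(c[80:200,310:406],(320,400),interpolation=cv2.INTER_CUBIC)]))
cv2.imwrite("pics/c15.png",c)
E
```

```text
[0.49261368 0.28410456 0.33257466] [-0.0282483   0.66766531 -0.18867734] 28.55
```

View pics/z17.png

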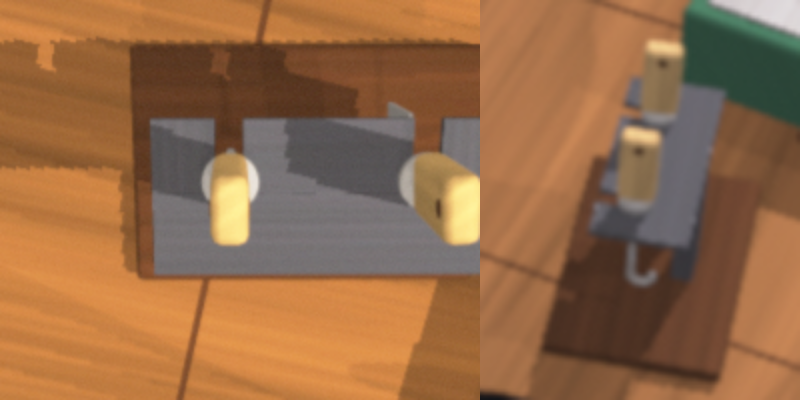

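View pics/s15.png

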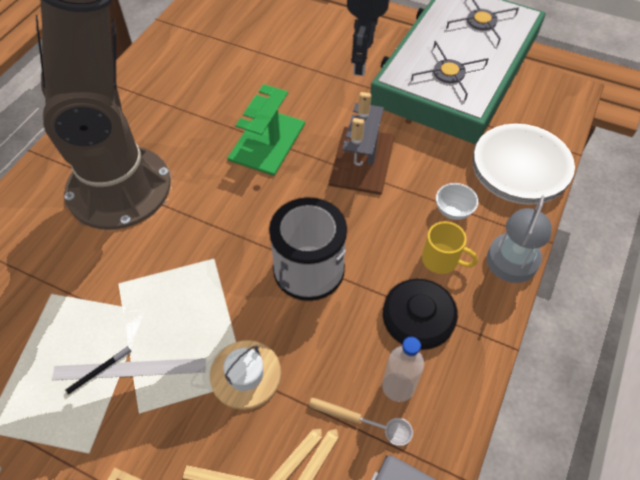

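Call:
drive_tool([
  [0,0,0,0,0,0,1],
  [0,0,0,0,0,0,1],
  [0,0,0,0,0,0,1],
  [0,0,0,0,0,0,1],
])

```text
time_s: 29.2
tcp_pos: [0.4912, 0.2833, 0.3283]
ee_rot: [-1.098, -1.367, 1.368]
wrist_force: [-0.0, -0.4, -0.0]
gripper_width: 0.0853
```

```bash
python3 - <<'E'
from h import *
print(onz("scene",(244,370),.057),onz("scene",(245,375),.012))
print(manip.read_state()['wrist_force'],manip.read_state()['time_s'])
print(manip.finish_job())
E
```

```text
[ 0.5144674  -0.29268071  0.057     ] [ 0.50852049 -0.2874321   0.012     ]
[-0.04237381 -0.44773735 -0.04039825] 29.2
the job is handed in; nothing more can be done
None
```

I took the hook from the brown stand, raised the bail in the carrier, and lifted the pot out by it. The pot went down on the trivet and the hook back in its slot. I handed the job in at 29.2 s of the 72 s; the system gives no verdict.

- **Pot:** In the last pictures it stands upright with its base on the trivet. In the scene view the pot and trivet centres are about 8 mm apart. The commanded hook position put it about 2–3 mm off; both are inside the 35 mm limit.
- **Hook:** It hangs by its collar in its original slot, released. The gripper is open and clear above it.
- **Forces:** The wrist read 3.7 N with the pot hanging and about 0 N (noise around 0.4 N) at hand-in.
- **Other things on the table:** By eye, all those in the final scene view are where they started. I did not measure them, and that view does not show every stake in full.
- **Disagreement:** The scene camera's positions for the carrier and trivet were a few millimetres off the top and wrist cameras'. I used the wrist values for the moves.
- **Not measured:** I judged the bail's upright angle only from the pictures and the hook's path, and I had no direct reading of the hook's contact with the pot.

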